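# Square a drive in the holding fixture and lock it with the cam lever

## Task

Get the bare 2.5-inch drive ready for work on its case screws: with a fingertip, push it away from you along the holding fixture until its long side sits flush against the rear fence, then push the cam lever round with one finger, all the way to its stop, so that the sliding jaw clamps the drive against the fixed jaw. The drive is only pushed, never lifted, the lever stays open until the drive is home, and the things round the fixture stay where they are.

Things in the scene. Friction and masses are not known exactly. Their poses are not given: they have to be found in the camera images.
- fixture: Low grey-painted holding fixture, fixed to the desk. Origin on the desk; x points from its open front to the rear fence, y to the fixed jaw (left), z up. In mm in this frame: base plate x -80 to 60, y -125 to 70, flat top at z 10. Home and clamped, the drive's centre is at x 5, y 0. Lever stop pins (5 thick, up to z 36) at (34, -87) and (-23.5, -116.5).
- fence (a point): Middle of the front face of the rear fence, a dark steel bar at the far end of the plate, at (40, 6, 16.5) mm of the fixture; the face spans y -44 to 56, z 10 to 23. Axes as the fixture's.
- fixed_jaw (a point): Middle of the inner face of the fixed jaw, a dark steel bar on the left of the plate, at (1, 50, 16.5) mm of the fixture; the face spans x -38 to 40, z 10 to 23. Axes as the fixture's.
- jaw: Sliding jaw, a dark steel bar 66 (x) by 14 (y) by 13 mm on the right of the drive, top at z 24 of the fixture. Origin: middle of its outer (-y) foot. The lever's spiral cam drives it along the fixture's +y by 7.6 mm per rad: its inner face goes from y -61.5 (open) to -49.5 and bites the drive from 1.5 rad on.
- drive_centre (a point): Centre of the loose 2.5-inch drive, a flat box 70 (x) by 100 (y) by 9 mm thick, about 0.1 kg, label up, flat on the plate between the jaws, its long side roughly parallel to the fence (within 0.05 rad) and 12 to 36 mm short of it. Axes: x across its width, towards the fence; y along its length; z up.
- drive: The same drive; origin at the middle of its underside.
- lever (a joint): Angle of the cam lever about its vertical pivot, rad. 0 (open, at its pin): the arm points along the fixture's -y, out to the right. It grows anticlockwise seen from above, the arm swinging away from the robot, to pi/2 (closed, at the other pin), where it points along +x beside the jaw. Starts at 0 to 0.35. Friction 0.3 N m (4 N at the handle), rising to about 11 N at the stop as the jaw clamps, no spring; clamped, it eases back up to 0.05 when let go.
- lever_pivot (a point): Point on the lever's vertical pivot axis at the height of the arm's middle (29 mm above the desk), at (-15, -95.5) mm of the fixture.
- lever_grip (a point): Middle of the lever's black round handle, 80 mm from the pivot, 29 mm above the desk. The arm is a flat bar 12 mm wide, 7 mm high to 60 mm from the pivot; from there to its end, 105 mm out, it is the round handle, 16 mm thick. Free height under the handle: 21 mm over the desk, 11 mm over the plate.
- screwdriver: Yellow precision screwdriver lying on the desk in front of the fixture, 171 mm long along its y axis, 15 mm thick; bystander. Origin: underside, middle.
- tweezers: Black tweezers lying on the desk to the right, beyond the lever's sweep, 99 mm long along y, 14 wide, 10 high; bystander. Origin: underside, middle.
- loupe: Black round loupe behind the rear fence, 35 mm wide, 26 high; bystander. Origin: underside, middle.
- solder_reel: Reel of solder left of the fixture, 66 by 54 mm, 34 high; bystander. Origin: underside, middle.
- dock: Flat white dock with a black top behind the fixture, 50 (x) by 85 (y) mm, 18 high; bystander. Origin: underside, middle.
- card_reader: Black drive adapter behind the fixture to the left, 65 (x) by 105 (y) mm, 26 high; bystander. Origin: underside, middle.
Mind the look-alikes: they are no part of the job. Leave any purple look-alike of the drive alone.

How it is judged:
By the outcome, as a careful person would: the job done as asked, in the order asked, and still so for the second after the job is handed in, with the robot touching nothing.
It also fails if it takes over 61 s, if anything falls off the work surface, if the arm or the gripper's body presses on something with over 40 N, if the wrist force passes 120 N, or if a joint passes its speed limit or range.

## Robot

A 6-joint arm with a two-finger parallel gripper is mounted at the origin on a cart in front of the work surface, level with it; the furniture and walls round the work are solid. World frame = base frame: x ahead of the robot, y to its left, z up, the work surface at z = 0. Lengths are in m, angles in rad, forces in N, time in s.
With the tool pointing down it reaches from about 0.275 to 0.725 m from the base axis. Payload 5.6 kg.
Tool frame: the origin (TCP) lies between the finger pads; the fingertips stand ctrl.tip_reach ahead of it and the grasp point (between the pads) lies 2 mm behind it (ctrl.tip_reach is the distance from the TCP to the fingertips, in m); z points along the fingers, y is the line along which they close (so a half turn about z gives the same grasp; the last joint's range is limited). The gripper opens to 85 mm and grips with 20 to 120 N. Pads are 22 mm wide; open, the fingers measure 114 mm over their backs; the gripper's body (76 mm by 85 mm) begins 54 mm behind the grasp point. The pads swing forward as they close: fully open they stand 13 mm farther back than shut.
Start: joints at [-0.889, 0.255, 0.108, 0, -1.424, -0.285], TCP at [0.213, -0.507, 0.221] pointing down, gripper open.
Joint ranges: [-2.95, 2.95], [-1.21, 1.97], [-1.09, 1.5], [-2.87, 1.71], [-2.94, -0.07], [-3.05, 3.05]. Speed limits (rad/s): [2.57, 2.57, 3.14, 3.14, 3.14, 3.14].

## Interface

Orientations are given as a unit quaternion [x, y, z, w].
In Python, from workcell import ctrl gives the robot as it stands.
- The arm moves only by the tool arm_command, never from a script. Its argument "motion" is a list of rows, each a list of 2 entries, a list of its own where there are three numbers: the shift along the tool's x, y, z in m, then the turn, a rotation vector about the tool's x, y, z in rad. In form: [[[tx, ty, tz], [ax, ay, az]], ...]. A call has 1 to 20 rows; each row shifts and turns the commanded pose from where the row before left it, along the tool's axes as they then stand; what a row does not reach is not made up. A row lasts 1/10 s, in which the tool goes at most 50 mm and 8.59 degrees, less where a joint would pass 70% of its speed; a pose out of reach is approached as far as the arm can. A call is refused whole if a number of a shift passes 0.05 or a number of a turn 0.15, either way. A call with a gripper value outside its range is refused whole. "hand" is the opening, from 0 (shut) to 1 (fully open), set as the call begins (left out, the last holds). The fingers move at their own pace and stop on an object; the grip force is fixed at half the most. Time passes only in rows, so rows that do not move let the fingers close. It gives the time, the measured TCP pose, the force, the opening and the grip force at its end, in the units of the state.
- ctrl.get_state(): the state, without advancing time (a new reading comes with each control period).
- ctrl.read_camera(name): name is "scene" or "top" or "wrist"; returns a dict with "image" (384x512x3 uint8, red, green, blue), "fx", "fy", "cx", "cy" (pixels), "k1" (the pictures are not rectified: a ray, as slopes to the right and down, at radius r is drawn at 1 + k1 r^2 times it, then the intrinsics apply), "R" (3x3) and "t" (3): a world point X has camera coordinates R X + t; the wrist camera has in their place "mount" (4x4, takes a point from camera to tool coordinates, whose origin is the TCP and whose axes are the flange's). Camera axes: x right, y down, z forward; pixel columns grow to the right and rows downward; lengths in m; the calibration is good to about 2 mm. A picture is of the moment at which its call begins: read the wrist's pose just before it. There is no depth.
- ctrl.finish_job(): hands the job in; it is judged then, once.
The state is a dict: "time_s": time; "qpos": joint angles; "joint_vel": joint speeds; "joint_torque": joint torques, N m; "ee_pos": TCP position; "ee_rot": TCP orientation; "contact_force": force on the tool from outside, world axes, zero at the start; "moment": the same for the moment, N m; "finger_gap": finger opening in m; "finger_force": force on a finger pad.
Only numpy, scipy, OpenCV 4.12 (cv2) and the standard library are available. Lean on these libraries where they do the work, as an engineer would, in place of code of your own. Each camera call takes 0.05 s, during which the arm holds its last target. There are 200 camera calls.

## Working session

There is one attempt and no reset: what is moved stays moved. The work goes in short steps, Python scripts to look and compute and a tool call to move; the robot and the scene stay as the last step left them, time stands still between calls to the robot, and variables do not carry over. Pictures are saved under pics/ and viewed, at most 10 in all, crops included, and the job is handed in when it is done.

Besides the shell and the picture viewer there is one more tool, called as name(argument=value, ...) on one line, values as JSON. arm_command: Moves the arm, as the interface text tells. Its arguments: {"type":"object","properties":{"motion":{"type":"array"},"hand":{"type":"number"}},"required":["motion"]}

```bash
ls; mkdir -p pics; python3 - <<'E'
from workcell import ctrl
import cv2,pickle
d={}
for n in("top","scene"):
    c=ctrl.read_camera(n); d[n]=c
    cv2.imwrite(f"pics/{n}0.png",cv2.resize(c["image"][:,:,::-1],None,fx=1.5,fy=1.5))
pickle.dump(d,open("c0.pkl","wb"))
print(ctrl.get_state(),ctrl.tip_reach)
print({k:v for k,v in d["top"].items() if k!="image"})
E
```

```text
pics
{'time_s': 0.1, 'qpos': array([-8.89371288e-01,  2.55699540e-01,  1.07145713e-01, -3.87485398e-04,
       -1.42385525e+00, -2.84598615e-01]), 'joint_vel': array([-8.80567033e-04, -3.24497007e-04,  2.40588655e-03,  5.69655061e-04,
       -8.03134200e-04, -6.61569673e-05]), 'joint_torque': array([-2.48588934e-03, -3.87605667e+01,  2.38473040e+01,  5.37793502e+00,
       -3.77995282e-03, -4.99811222e-06]), 'ee_pos': array([ 0.21244764, -0.50684243,  0.22038999]), 'ee_rot': array([-1.97085894e-01,  9.80385875e-01,  8.03130437e-04, -2.04811247e-04]), 'contact_force': array([-0.66309397, -0.44157866, -0.01445498]), 'moment': array([ 0.0171213 , -0.01630509,  0.02631329]), 'finger_force': 0.0, 'finger_gap': 0.08578504770516683} 0.017
{'fx': 356.8654108721822, 'fy': 356.8654108721822, 'cx': 253.39315206509056, 'cy': 187.41581902162608, 'k1': -0.07739130233714986, 'R': array([[-0.13033094, -0.99146519,  0.00326057],
       [-0.96868635,  0.12663426, -0.21356621],
       [ 0.21133056, -0.03099275, -0.97692315]]), 't': array([-0.04395516,  0.56419419,  0.78027028])}
```

View pics/top0.png

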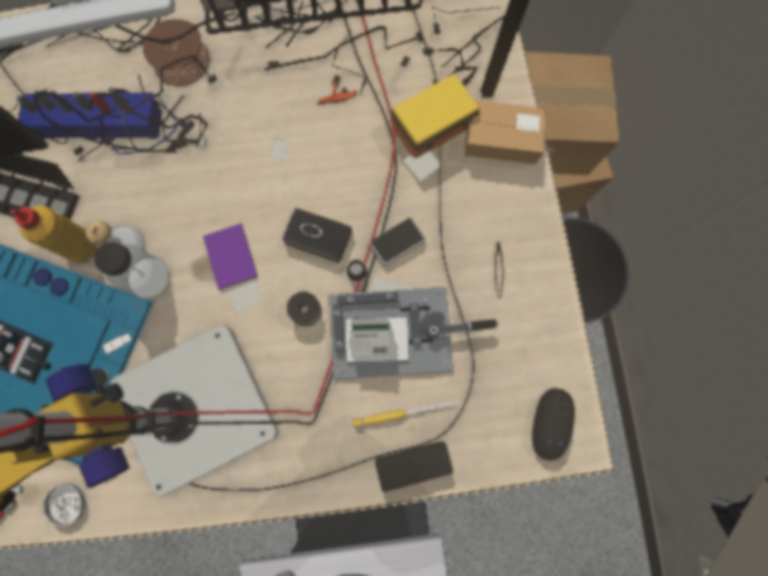

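View pics/scene0.png

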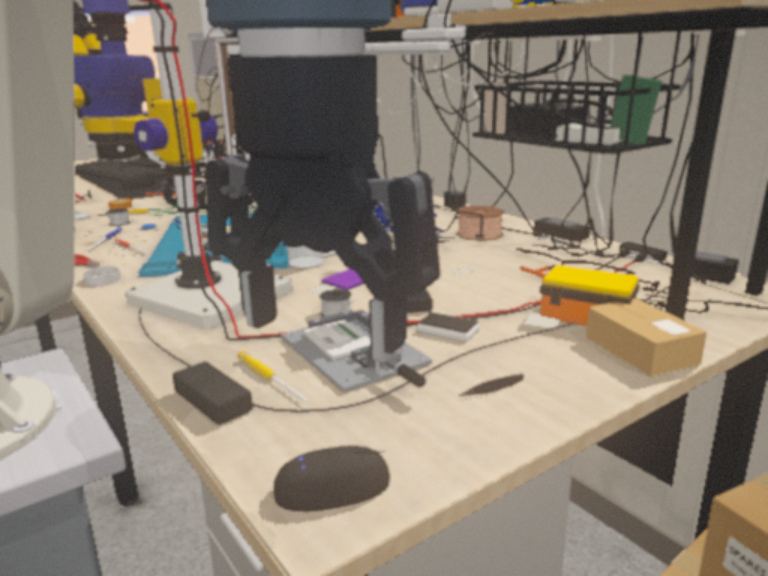

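The top view shows the fixture at about (392,333) of 768x576. The drive, with white rim and grey label, is at (377,335); the lever handle at (484,324) points right. Look-alikes: the purple drive at (230,256), the card reader at (318,235), the dock at (398,241), and the black adapter at (413,467). I choose the grey one on the fixture and check it in a close crop.

```bash
cat > h.py <<'E'
import numpy as np,cv2,pickle
from scipy.spatial.transform import Rotation as Rn
def ray(c,uv,R=None,t=None):
    R=c["R"] if R is None else R; t=c["t"] if t is None else t
    d=(np.array(uv,float)-[c["cx"],c["cy"]])/c["fx"]
    s=d.copy()
    for _ in range(20): s=d/(1+c["k1"]*(s@s))
    w=R.T@np.append(s,1); o=-R.T@t
    return o,w
def onz(c,uv,z,R=None,t=None):
    o,w=ray(c,uv,R,t); return o+w*(z-o[2])/w[2]
def proj(c,X,R=None,t=None):
    R=c["R"] if R is None else R; t=c["t"] if t is None else t
    p=R@np.asarray(X,float)+t; s=p[:2]/p[2]
    return s*(1+c["k1"]*(s@s))*c["fx"]+[c["cx"],c["cy"]]
E
python3 - <<'E'
from h import *
d=pickle.load(open("c0.pkl","rb")); c=d["top"]
im=c["image"][180:265,205:345,::-1]
cv2.imwrite("pics/crop0.png",cv2.resize(im,None,fx=5.5,fy=5.5,interpolation=cv2.INTER_CUBIC))
print(proj(c,[0.2124,-0.5068,0.22]),-c["R"].T@c["t"])
for p in [(392,333),(484,324),(318,235)]: print(onz(c,np.array(p)/1.5,0.01))
E
```

```text
[487.41076808 321.50884593] [ 0.37590354 -0.0908436   0.88290023]
[ 0.47607738 -0.12653434  0.01      ]
[ 0.47087412 -0.27882091  0.01      ]
[ 0.6581773 -0.0241466  0.01     ]
```

View pics/crop0.png

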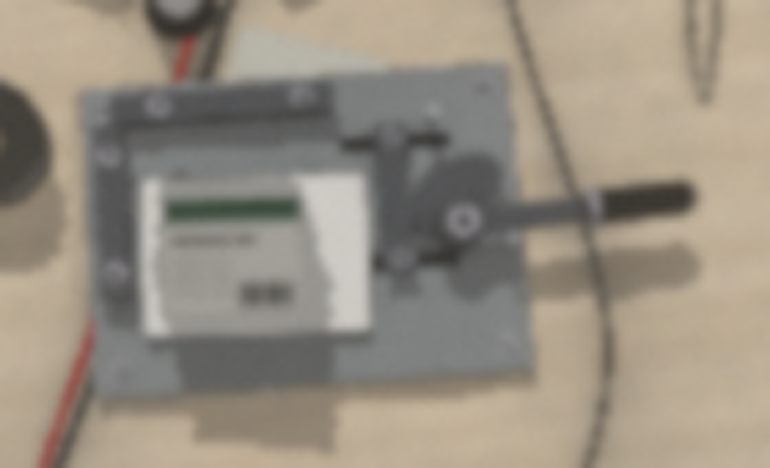

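The crop confirms the grey/white drive on the fixture. In crop pixels, the plate corners are (80,92), (507,65), (535,378), (98,398); the drive corners are (141,178), (368,172), (370,330), (145,338); the pivot is (463,220) and the handle end (692,197).

```bash
cat >> h.py <<'E'
def fit(A,B): # B = R A + t, 2D
    a=A.mean(0);b=B.mean(0);U,s,V=np.linalg.svd((A-a).T@(B-b)); R=V.T@np.diag([1,np.sign(np.linalg.det(V.T@U.T))])@U.T
    return R,b-R@a
E
python3 - <<'E'
from h import *
c=pickle.load(open("c0.pkl","rb"))["top"]
P=lambda p,z: onz(c,np.array([(p[0]+.5)/5.5-.5+205,(p[1]+.5)/5.5-.5+180]),z)[:2]
A=np.array([(60,70),(60,-125),(-80,-125),(-80,70)])/1e3
B=np.array([P(p,.01) for p in[(80,92),(507,65),(535,378),(98,398)]])
R,t=fit(A,B);print("fix",t,np.arctan2(R[1,0],R[0,0]),"res mm",(A@R.T+t-B)*1e3)
D=np.array([P(p,.019) for p in[(141,178),(368,172),(370,330),(145,338)]])
A2=np.array([(35,50),(35,-50),(-35,-50),(-35,50)])/1e3
R2,t2=fit(A2,D);print("drive res",(A2@R2.T+t2-D)*1e3)
f=lambda q:R.T@(q-t)*1e3
print("drive in fix",f(t2),"rel yaw",np.arctan2(R2[1,0],R2[0,0])-np.arctan2(R[1,0],R[0,0]))
pv=f(P((463,220),.034));e=f(P((690,197),.029));print("pivot",pv,"end",e,"lever",np.arctan2(*(e-[-15,-95.5])[::-1])+np.pi/2)
for n,p,z in [("screwdriver",(404/1.5,415/1.5),.007),("loupe",(357/1.5,270/1.5),.02)]: print(n,f(onz(c,p,z)[:2]))
pickle.dump((R,t),open("fix.pkl","wb"))
E
```

```text
fix [ 0.48935755 -0.09692993] -0.0706634630574736 res mm [[ 0.86445521 -0.38841028]
 [-0.1444562  -1.04786051]
 [ 1.01903867 -0.6474721 ]
 [-1.73903768  2.0837429 ]]
drive res [[-0.14975022 -0.16138038]
 [-0.01356852  0.71215598]
 [-0.3914952  -1.01530651]
 [ 0.55481393  0.46453091]]
drive in fix [-19.87189323  -4.93350696] rel yaw -0.03234964752988648
pivot [-12.17526807 -95.58806477] end [  -7.62906564 -196.88840117] lever 0.07257230084954713
screwdriver [-143.21154425  -41.24953045]
loupe [95.64151533 21.00841654]
```

Measurements agree with the given sizes to within 2 mm: the drive is about 25 mm short of the fence, and the lever is near 0.07. I'll shut the gripper, align it with the fixture and go to the front of the drive.

arm_command(motion=[[[0,0,0],[0,0,0.117]],[[0,0,0],[0,0,0.117]],[[0,0,0],[0,0,0.117]],[[0,0,0],[0,0,0.117]],[[-0.0105,0.0282,0],[0,0,0]],[[-0.0105,0.0282,0],[0,0,0]],[[-0.0105,0.0282,0],[0,0,0]],[[-0.0105,0.0282,0],[0,0,0]],[[-0.0105,0.0282,0],[0,0,0]],[[-0.0105,0.0282,0],[0,0,0]],[[-0.0105,0.0282,0],[0,0,0]],[[-0.0105,0.0282,0],[0,0,0]],[[-0.0105,0.0282,0],[0,0,0]],[[-0.0105,0.0282,0],[0,0,0]],[[-0.0105,0.0282,0],[0,0,0]],[[-0.0105,0.0282,0],[0,0,0]],[[-0.0105,0.0282,0],[0,0,0]],[[-0.0105,0.0282,0],[0,0,0]],[[-0.0105,0.0282,0],[0,0,0]],[[0,0,0],[0,0,0]]], hand=0)

```text
time_s: 2.1
ee_pos: [0.4005, -0.0942, 0.2207]
ee_rot: [0.034, 0.999, 0.0, -0.0]
contact_force: [0.9, 0.2, -0.1]
finger_gap: 0.0
finger_force: 0.0
```

```bash
cat >> h.py <<'E'
def st(ctrl):
    R,t=pickle.load(open("fix.pkl","rb"));s=ctrl.get_state()
    M=Rn.from_quat(s["ee_rot"]).as_matrix();y=M[:2,1]
    print("t",s["time_s"],"fix mm",R.T@(s["ee_pos"][:2]-t)*1e3,"z",s["ee_pos"][2],"tool y in fix deg",np.degrees(np.arctan2(*(R.T@y)[::-1])),"tilt",M[:,2],"F",R.T@s["contact_force"][:2],s["contact_force"][2],"gap",s["finger_gap"])
    return s
def wrist(ctrl):
    s=ctrl.get_state();c=ctrl.read_camera("wrist")
    M=np.eye(4);M[:3,:3]=Rn.from_quat(s["ee_rot"]).as_matrix();M[:3,3]=s["ee_pos"]
    W=np.linalg.inv(M@c["mount"]);c["R"],c["t"]=W[:3,:3],W[:3,3]
    return c
E
python3 - <<'E'
from h import *
from workcell import ctrl
st(ctrl);print(ctrl.tip_reach)
c=wrist(ctrl);pickle.dump(c,open("w1.pkl","wb"))
cv2.imwrite("pics/w1.png",cv2.resize(c["image"][:,:,::-1],None,fx=1.5,fy=1.5))
E
```

```text
t 2.1 fix mm [-88.83313586  -3.57582279] z 0.22066754475231898 tool y in fix deg 90.14550317161651 tilt [-7.11073228e-04  6.42799174e-04 -9.99999541e-01] F [0.86419313 0.2162914 ] -0.1308138768091611 gap 3.385057593026356e-06
0.017
```

View pics/w1.png

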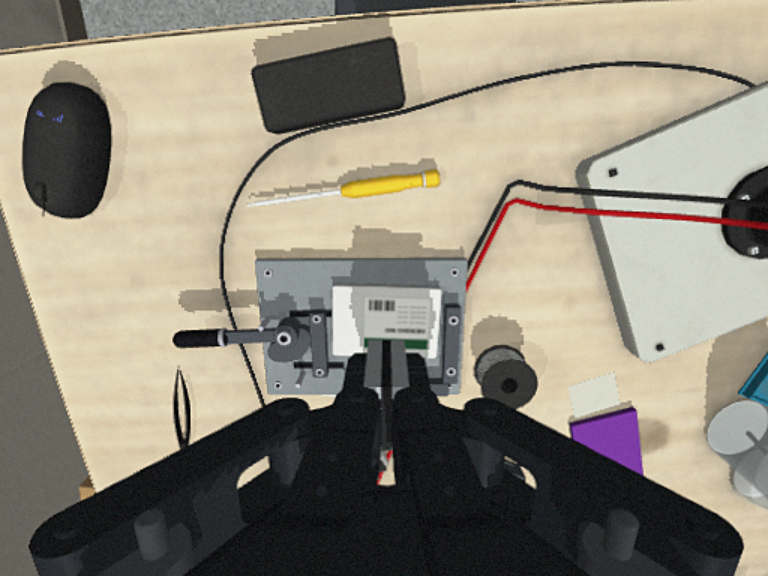

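The wrist view shows the plate's front corners at (256,260) and (467,258) and its rear right corner at (267,395). The drive's front corners are at (333,286) and (441,291), the pivot at (285,338) and the handle end at (175,340). I'll cross-check against the top view.

```bash
python3 - <<'E'
from h import *
c=pickle.load(open("w1.pkl","rb"));R,t=pickle.load(open("fix.pkl","rb"))
P=lambda p,z: R.T@(onz(c,np.array(p)/1.5,z)[:2]-t)*1e3
for n,p,z in[("BR",(256,260),.01),("BL",(467,258),.01),("TR",(267,395),.01),("dr R",(333,286),.019),("dr L",(441,291),.019),("piv",(285,338),.034),("end",(174,340),.029),("screwd tip",(249,204),.003),("sd end",(439,180),.007),("tweez near",(180,370),.005)]:print(n,P(p,z))
E
```

```text
BR [ -77.93904554 -122.78351326]
BL [-80.22820628  69.18430646]
TR [  61.61149724 -124.17398909]
dr R [-56.07822704 -52.14366764]
dr L [-51.59510891  45.53678026]
piv [-11.60101257 -95.1060487 ]
end [  -6.77925262 -199.52359182]
screwd tip [-127.62599698 -126.98642094]
sd end [-148.76499888   41.47595465]
tweez near [  36.89264913 -211.9268789 ]
```

arm_command(motion=[[[0,0,0.0238],[0,0,0]],[[0,0,0.0238],[0,0,0]],[[0,0,0.0238],[0,0,0]],[[0,0,0.0238],[0,0,0]],[[0,0,0.0238],[0,0,0]],[[0,0,0.0238],[0,0,0]],[[0,0,0.0238],[0,0,0]],[[0,0,0.0238],[0,0,0]],[[0,0,0],[0,0,0]],[[0,0,0],[0,0,0]],[[-0.005,0,0],[0,0,0]],[[-0.005,0,0],[0,0,0]],[[-0.005,0,0],[0,0,0]],[[-0.003,0,0],[0,0,0]],[[0,0,0],[0,0,0]]])

```text
time_s: 3.65
ee_pos: [0.4184, -0.0978, 0.0309]
ee_rot: [0.036, 0.999, 0.0, 0.0]
contact_force: [0.4, 0.3, -0.3]
finger_gap: -0.0
finger_force: 0.0
```

```bash
python3 - <<'E'
from h import *
from workcell import ctrl
st(ctrl)
E
```

```text
t 3.65 fix mm [-70.75145515  -5.88660933] z 0.0309417562297863 tool y in fix deg 89.96701281584112 tilt [ 4.74839337e-04  1.43860331e-05 -9.99999887e-01] F [0.39638482 0.35077491] -0.26688863167426385 gap -2.8312054584022584e-05
```

arm_command(motion=[[[-0.002,0,0],[0,0,0]],[[-0.002,0,0],[0,0,0]],[[-0.002,0,0],[0,0,0]],[[-0.002,0,0],[0,0,0]],[[-0.002,0,0],[0,0,0]],[[-0.002,0,0],[0,0,0]],[[-0.002,0,0],[0,0,0]],[[-0.002,0,0],[0,0,0]],[[-0.002,0,0],[0,0,0]],[[-0.002,0,0],[0,0,0]],[[-0.002,0,0],[0,0,0]],[[-0.002,0,0],[0,0,0]],[[-0.002,0,0],[0,0,0]],[[0,0,0],[0,0,0]]])

```text
time_s: 5.05
ee_pos: [0.444, -0.0997, 0.0308]
ee_rot: [0.036, 0.999, -0.0, 0.0]
contact_force: [0.7, -0.6, -0.4]
finger_gap: 0.0
finger_force: 0.0
```

```bash
python3 - <<'E'
from h import *
from workcell import ctrl
st(ctrl)
E
```

```text
t 5.05 fix mm [-45.09384148  -5.93977756] z 0.030787198691115958 tool y in fix deg 89.96850679849042 tilt [ 1.55331593e-04 -3.04525060e-05 -9.99999987e-01] F [ 0.70065846 -0.57409481] -0.39828644061255813 gap 2.072386587115457e-05
```

arm_command(motion=[[[-0.001,0,0],[0,0,0]],[[-0.001,0,0],[0,0,0]],[[-0.001,0,0],[0,0,0]],[[-0.001,0,0],[0,0,0]],[[0,0,0],[0,0,0]]])

```text
time_s: 5.55
ee_pos: [0.4478, -0.1, 0.0308]
ee_rot: [0.036, 0.999, 0.0, 0.0]
contact_force: [0.7, 0.2, 0.1]
finger_gap: -0.0002
finger_force: 0.0
```

```bash
python3 - <<'E'
from h import *
from workcell import ctrl
st(ctrl)
c=ctrl.read_camera("top");pickle.dump(c,open("t2.pkl","wb"))
im=c["image"][180:265,205:345,::-1]
cv2.imwrite("pics/t2.png",cv2.resize(im,None,fx=5.5,fy=5.5,interpolation=cv2.INTER_CUBIC))
E
```

```text
t 5.55 fix mm [-41.23065635  -5.94951716] z 0.030803061345286556 tool y in fix deg 89.96833683256959 tilt [ 1.23509260e-04  2.88858942e-06 -9.99999992e-01] F [0.71151836 0.26493731] 0.11411287320986917 gap -0.00016140686130063518
```

View pics/t2.png

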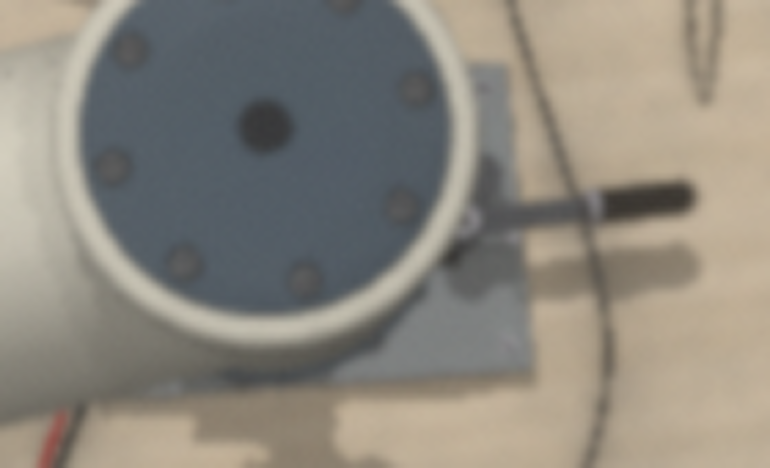

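The arm hides the drive from the top camera, so I continue by force.

arm_command(motion=[[[-0.001,0,0],[0,0,0]],[[-0.001,0,0],[0,0,0]],[[-0.001,0,0],[0,0,0]],[[0,0,0],[0,0,0]]])

```text
time_s: 6.0
ee_pos: [0.4508, -0.1002, 0.0308]
ee_rot: [0.036, 0.999, -0.0, 0.0]
contact_force: [0.6, 0.3, -0.2]
finger_gap: -0.0002
finger_force: 0.0
```

```bash
python3 - <<'E'
from h import *
from workcell import ctrl
c=wrist(ctrl);pickle.dump(c,open("w2.pkl","wb"))
cv2.imwrite("pics/w2.png",cv2.resize(c["image"][100:384,60:460,::-1],None,fx=2,fy=2))
E
```

```text
(no output)
```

View pics/w2.png

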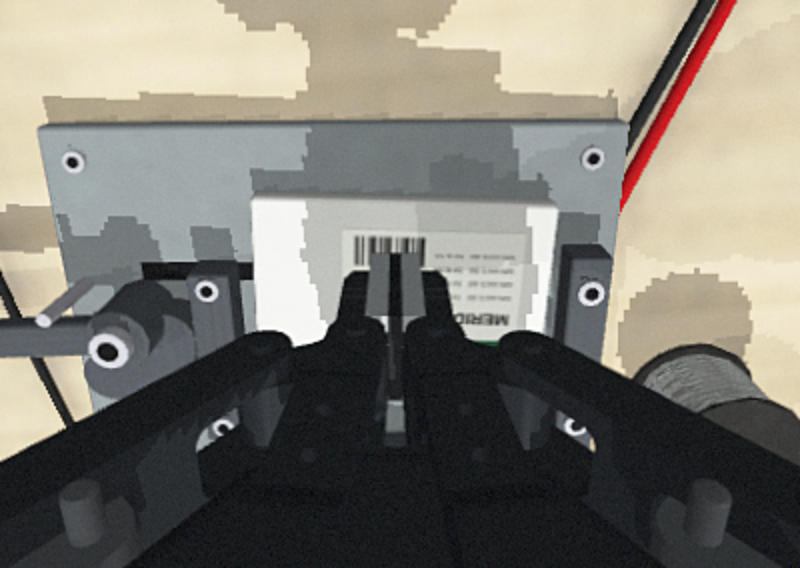

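The wrist crop (2x, offset (60,100)) shows the drive's front edge running from (253,197) to (556,203), with the fingertips at about (395,252), over the label. I'll check whether the fingers are riding above the drive.

```bash
python3 - <<'E'
from h import *
from workcell import ctrl
c=pickle.load(open("w2.pkl","rb"));R,t=pickle.load(open("fix.pkl","rb"))
s=st(ctrl);e=s["ee_pos"]
cr=lambda X:(proj(c,X)-[60,100])*2
M=Rn.from_quat(s["ee_rot"]).as_matrix()
for dz in(-.01,0,.017):
  for dx in(-.011,0,.011): print(dz,dx,cr(e+M@[dx,0,dz]))
P=lambda p,z: R.T@(onz(c,np.array(p)/2+[60,100],z)[:2]-t)*1e3
for n,p,z in[("BR",(38,126),.01),("BL",(628,122),.01),("dr R",(253,200),.019),("dr L",(556,206),.019),("fixjaw near end",(610,258),.023),("tip@z14",(395,252),.014),("tip@z25",(395,252),.025),("tip@z45",(395,252),.045)]:print(n,P(p,z))
print("cam pos",-c["R"].T@c["t"],"axis",c["R"][2], "expected drive edge at tip",)
E
```

```text
t 6.05 fix mm [-38.32843506  -5.93226203] z 0.030767145655330428 tool y in fix deg 89.9710948333485 tilt [-2.01153650e-05  2.49298871e-06 -1.00000000e+00] F [-0.07885673  0.31905586] 0.27872531565458103 gap 2.065322042867488e-05
-0.01 -0.011 [398.17665184 315.24308705]
-0.01 0 [398.25663825 281.43936561]
-0.01 0.011 [398.33893997 246.17513781]
0 -0.011 [397.9721745  298.58688871]
0 0 [398.04313276 266.3761945 ]
0 0.011 [398.11599052 232.86600696]
0.017 -0.011 [397.67218967 274.17130962]
0.017 0 [397.73097597 244.36924525]
0.017 0.011 [397.79115462 213.48704518]
BR [ -78.12246882 -123.17885858]
BL [-79.1883923   68.28894173]
dr R [-55.77080284 -51.94772786]
dr L [-53.71144802  44.48017574]
fixjaw near end [-37.40390877  62.21177373]
tip@z14 [-35.65314892  -6.84853904]
tip@z25 [-40.53945847  -6.85692605]
tip@z45 [-49.42365765  -6.87217515]
cam pos [ 0.37839872 -0.096071    0.18304036] axis [ 0.28467934 -0.02065804 -0.95840019] expected drive edge at tip
```

The drive has not moved (front edge still near x -54) and there is no force, so the tips are higher than tip_reach implies and passed over it. I'll back off and find the true tip height by touching the plate gently in front of the drive.

arm_command(motion=[[[0.01,0,0],[0,0,0]],[[0.01,0,0],[0,0,0]],[[0.01,0,0],[0,0,0]],[[0.01,0,0],[0,0,0]],[[0,0,0.002],[0,0,0]],[[0,0,0.002],[0,0,0]],[[0,0,0.001],[0,0,0]],[[0,0,0.001],[0,0,0]],[[0,0,0],[0,0,0]]])

```text
time_s: 6.95
ee_pos: [0.4109, -0.0973, 0.0246]
ee_rot: [0.036, 0.999, -0.0, -0.0]
contact_force: [-0.0, 0.6, -0.0]
finger_gap: -0.0
finger_force: 0.0
```

arm_command(motion=[[[0,0,0.001],[0,0,0]],[[0,0,0.001],[0,0,0]],[[0,0,0],[0,0,0]]])

```text
time_s: 7.25
ee_pos: [0.4106, -0.0973, 0.0226]
ee_rot: [0.036, 0.999, -0.0, -0.0]
contact_force: [1.1, -0.2, 0.2]
finger_gap: -0.0002
finger_force: 0.0
```

arm_command(motion=[[[0,0,0.001],[0,0,0]],[[0,0,0.001],[0,0,0]],[[0,0,0],[0,0,0]]])

```text
time_s: 7.55
ee_pos: [0.4106, -0.0973, 0.0206]
ee_rot: [0.036, 0.999, -0.0, -0.0]
contact_force: [-0.3, 0.0, 0.8]
finger_gap: 0.0
finger_force: 0.0
```

arm_command(motion=[[[0,0,0.001],[0,0,0]],[[0,0,0.001],[0,0,0]],[[0,0,0],[0,0,0]]])

```text
time_s: 7.85
ee_pos: [0.4106, -0.0973, 0.0186]
ee_rot: [0.036, 0.999, -0.0, -0.0]
contact_force: [-0.5, -0.5, -0.1]
finger_gap: 0.0002
finger_force: 0.0
```

```bash
python3 - <<'E'
from h import *
from workcell import ctrl
s=st(ctrl);e=s["ee_pos"]
c=wrist(ctrl);M=Rn.from_quat(s["ee_rot"]).as_matrix()
for dz in(-.01,0,.017): print(dz,[(2*(proj(c,e+M@[dx,0,dz])-[60,100])).round() for dx in(-.011,.011)])
cv2.imwrite("pics/w3.png",cv2.resize(c["image"][100:384,60:460,::-1],None,fx=2,fy=2))
E
```

```text
t 7.85 fix mm [-78.52245311  -5.93560758] z 0.01862851428420965 tool y in fix deg 89.96802526121655 tilt [-2.95885691e-04  7.61902935e-06 -9.99999956e-01] F [-0.45269023 -0.57693623] -0.09380969406435369 gap 0.00016454166391131498
-0.01 [array([398., 316.]), array([398., 246.])]
0 [array([398., 299.]), array([398., 233.])]
0.017 [array([398., 274.]), array([398., 214.])]
```

View pics/w3.png

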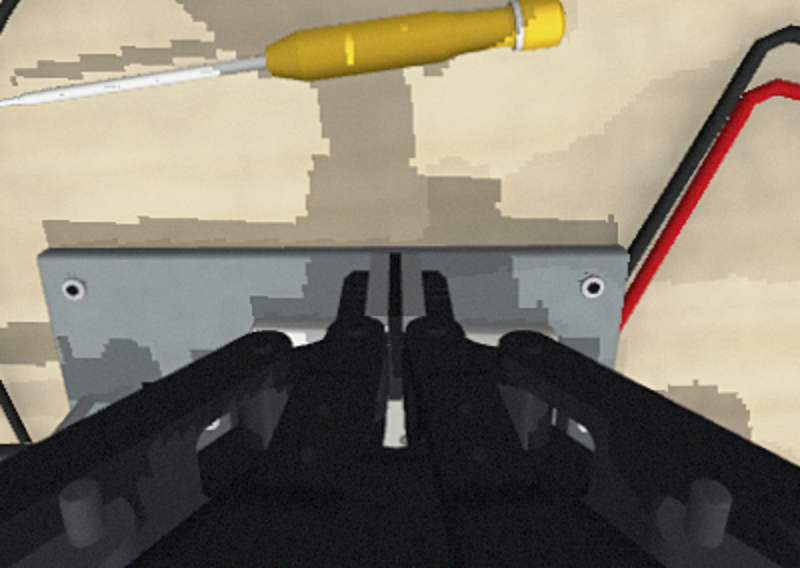

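The fingertips appear at about (400,255), which fits tips standing some 14 mm behind the TCP rather than 17 mm ahead. There is still no contact force, so I keep probing down gently.

arm_command(motion=[[[0,0,0.0015],[0,0,0]],[[0,0,0.0015],[0,0,0]],[[0,0,0],[0,0,0]]])

```text
time_s: 8.2
ee_pos: [0.4106, -0.0973, 0.0156]
ee_rot: [0.036, 0.999, -0.0, -0.0]
contact_force: [0.2, -0.2, -0.1]
finger_gap: 0.0
finger_force: 0.0
```

arm_command(motion=[[[0,0,0.0015],[0,0,0]],[[0,0,0.0015],[0,0,0]],[[0,0,0],[0,0,0]]])

```text
time_s: 8.5
ee_pos: [0.4105, -0.0973, 0.0125]
ee_rot: [0.036, 0.999, -0.0, -0.0]
contact_force: [0.3, 1.1, -0.7]
finger_gap: 0.0001
finger_force: 0.0
```

arm_command(motion=[[[0,0,0.001],[0,0,0]],[[0,0,0.001],[0,0,0]],[[0,0,0],[0,0,0]]])

```text
time_s: 8.8
ee_pos: [0.4106, -0.0973, 0.0107]
ee_rot: [0.036, 0.999, -0.0, -0.0]
contact_force: [0.3, -0.2, 0.3]
finger_gap: 0.0
finger_force: 0.0
```

arm_command(motion=[[[0,0,0.0015],[0,0,0]],[[0,0,0.0015],[0,0,0]],[[0,0,0],[0,0,0]]])

```text
time_s: 9.1
ee_pos: [0.4106, -0.0973, 0.0075]
ee_rot: [0.036, 0.999, -0.0, -0.0]
contact_force: [0.0, -0.4, -0.4]
finger_gap: -0.0
finger_force: 0.0
```

arm_command(motion=[[[0,0,0.001],[0,0,0]],[[0,0,0.001],[0,0,0]],[[0,0,0],[0,0,0]]])

```text
time_s: 9.4
ee_pos: [0.4106, -0.0973, 0.0056]
ee_rot: [0.036, 0.999, -0.0, -0.0]
contact_force: [0.9, -0.2, -0.8]
finger_gap: 0.0001
finger_force: 0.0
```

arm_command(motion=[[[0,0,0.001],[0,0,0]],[[0,0,0.001],[0,0,0]],[[0,0,0],[0,0,0]]])

```text
time_s: 9.7
ee_pos: [0.4106, -0.0973, 0.0037]
ee_rot: [0.036, 0.999, -0.0, -0.0]
contact_force: [-0.2, -0.1, -0.1]
finger_gap: -0.0001
finger_force: 0.0
```

arm_command(motion=[[[0,0,0.001],[0,0,0]],[[0,0,0.001],[0,0,0]],[[0,0,0],[0,0,0]]])

```text
time_s: 10.0
ee_pos: [0.4106, -0.0973, 0.0016]
ee_rot: [0.036, 0.999, -0.0, -0.0]
contact_force: [-0.1, -0.4, 0.1]
finger_gap: -0.0001
finger_force: 0.0
```

```bash
python3 - <<'E'
from h import *
from workcell import ctrl
s=st(ctrl);e=s["ee_pos"];print(s["joint_torque"].round(2),s["qpos"].round(3))
c=wrist(ctrl);pickle.dump(c,open("w4.pkl","wb"))
a=cv2.resize(c["image"][190:300,160:360,::-1],None,fx=4,fy=4)
d=ctrl.read_camera("scene");pickle.dump(d,open("s4.pkl","wb"))
u=proj(d,e);print("tcp px",u,"tip@z.01 px",proj(d,[e[0],e[1],.012]))
x,y=int(u[0]),int(u[1])
cv2.imwrite("pics/s4.png",cv2.resize(d["image"][max(0,y-75):y+60,max(0,x-90):x+90,::-1],None,fx=4.4,fy=4.4,interpolation=cv2.INTER_CUBIC)); print("off",max(0,x-90),max(0,y-75))
E
```

```text
t 10.0 fix mm [-78.5189869   -5.94236016] z 0.001638602124081904 tool y in fix deg 89.97090223740139 tilt [-2.87739219e-04 -3.99624665e-06 -9.99999959e-01] F [-0.11243715 -0.35947325] 0.1194716342146396 gap -0.00014027977613905452
[ 1.000e-02 -2.935e+01  1.703e+01  3.840e+00  3.000e-02  0.000e+00] [ 0.142  0.212 -0.574 -0.    -0.786 -1.784]
tcp px [202.18678539 238.78039033] tip@z.01 px [201.87626813 234.38952355]
off 112 163
```

View pics/s4.png

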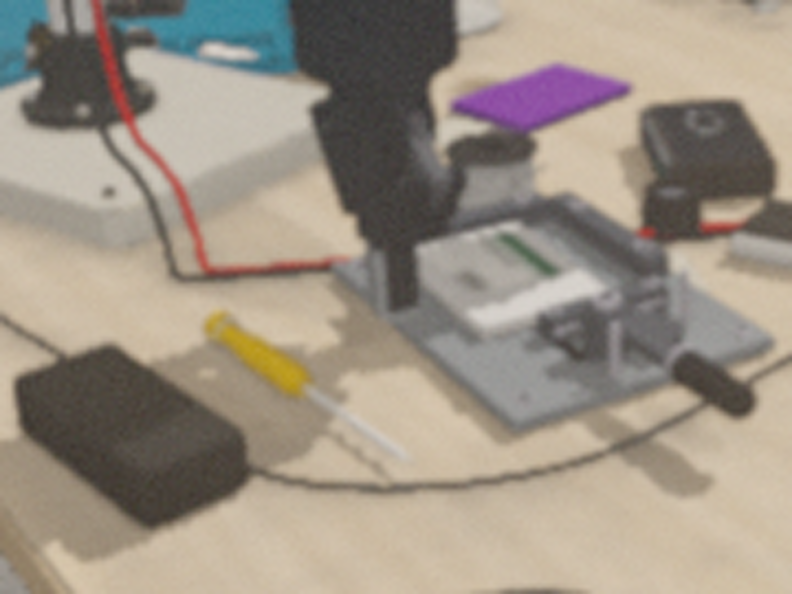

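The scene crop shows the fingertips at (400,305), just above the plate and in front of the drive, below its top. So the tips are about 14 mm behind the TCP. I go 1 mm lower and push.

arm_command(motion=[[[0,0,0.001],[0,0,0]],[[-0.004,0,0],[0,0,0]],[[-0.004,0,0],[0,0,0]],[[-0.004,0,0],[0,0,0]],[[-0.002,0,0],[0,0,0]],[[-0.002,0,0],[0,0,0]],[[-0.002,0,0],[0,0,0]],[[-0.002,0,0],[0,0,0]],[[0,0,0],[0,0,0]]])

```text
time_s: 11.0
ee_pos: [0.4311, -0.0987, 0.0008]
ee_rot: [0.036, 0.999, 0.0, 0.0]
contact_force: [-0.6, 0.5, 1.4]
finger_gap: 0.0002
finger_force: 0.0
```

```bash
python3 - <<'E'
from h import *
from workcell import ctrl
s=st(ctrl)
c=wrist(ctrl);pickle.dump(c,open("w5.pkl","wb"))
cv2.imwrite("pics/w5.png",cv2.resize(c["image"][100:384,60:460,::-1],None,fx=2,fy=2))
E
```

```text
t 11.0 fix mm [-58.00058717  -5.90577173] z 0.0008066452332474265 tool y in fix deg 89.97041497152152 tilt [ 4.33904974e-04  1.13677673e-05 -9.99999906e-01] F [-0.61698737  0.40817312] 1.3565365127063291 gap 0.0002017952366487156
```

View pics/w5.png

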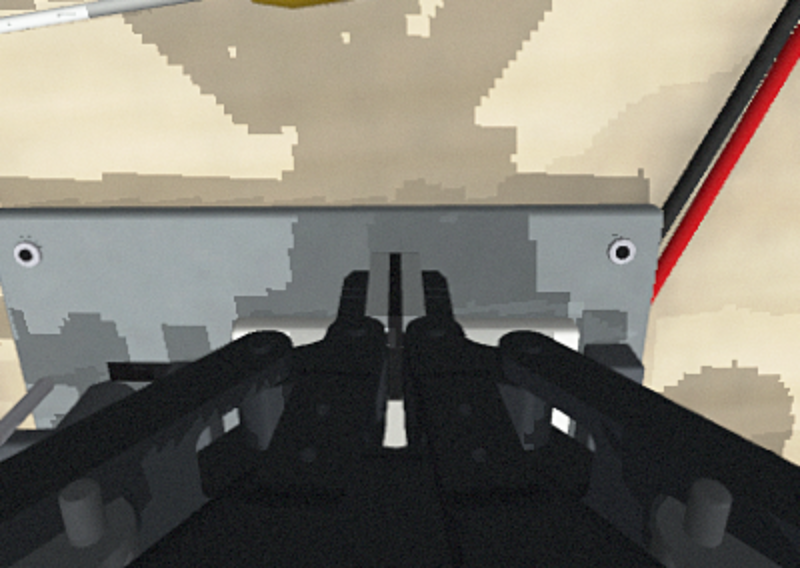

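The wrist crop shows the drive's front edge running level from (232,322) to (578,322), ahead of the fingertips, so it is being pushed. I'll check where it is.

```bash
python3 - <<'E'
from h import *
c=pickle.load(open("w5.pkl","rb"));R,t=pickle.load(open("fix.pkl","rb"))
g=c["image"].astype(int).min(2)
for x in(246,270,550,570):
    col=g[:,x//2+60]; print(x,[(2*(r-100),int(col[r])) for r in range(250,276,2)])
P=lambda p,z: R.T@(onz(c,np.array(p)/2+[60,100],z)[:2]-t)*1e3
for p in[(232,322),(578,322)]:print(P(p,.019),P(p,.01))
print(P((665,209),.01))
E
```

```text
246 [(300, 109), (304, 110), (308, 114), (312, 111), (316, 108), (320, 113), (324, 119), (328, 170), (332, 249), (336, 10), (340, 16), (344, 20), (348, 24)]
270 [(300, 113), (304, 110), (308, 109), (312, 98), (316, 99), (320, 107), (324, 122), (328, 178), (332, 11), (336, 35), (340, 33), (344, 22), (348, 23)]
550 [(300, 98), (304, 108), (308, 110), (312, 104), (316, 101), (320, 106), (324, 122), (328, 155), (332, 182), (336, 178), (340, 12), (344, 20), (348, 25)]
570 [(300, 139), (304, 158), (308, 159), (312, 154), (316, 150), (320, 104), (324, 120), (328, 159), (332, 221), (336, 246), (340, 244), (344, 255), (348, 49)]
[-49.65824771 -52.33121284] [-44.22611453 -55.37954995]
[-49.58946413  44.31575864] [-44.15271262  47.75657426]
[-79.82633358  68.80221649]
```

arm_command(motion=[[[-0.002,0,0],[0,0,0]],[[-0.002,0,0],[0,0,0]],[[-0.002,0,0],[0,0,0]],[[-0.002,0,0],[0,0,0]],[[-0.002,0,0],[0,0,0]],[[-0.002,0,0],[0,0,0]],[[-0.002,0,0],[0,0,0]],[[0,0,0],[0,0,0]]])

```text
time_s: 11.85
ee_pos: [0.4452, -0.0998, 0.0008]
ee_rot: [0.036, 0.999, -0.0, 0.0]
contact_force: [0.3, -0.2, -0.2]
finger_gap: 0.0001
finger_force: 0.0
```

arm_command(motion=[[[-0.001,0,0],[0,0,0]],[[-0.001,0,0],[0,0,0]],[[0,0,0],[0,0,0]]])

```text
time_s: 12.15
ee_pos: [0.4468, -0.0999, 0.0008]
ee_rot: [0.036, 0.999, -0.0, 0.0]
contact_force: [-1.6, -0.1, -0.8]
finger_gap: -0.0001
finger_force: 0.2
```

arm_command(motion=[[[-0.001,0,0],[0,0,0]],[[0,0,0],[0,0,0]]])

```text
time_s: 12.35
ee_pos: [0.4478, -0.0999, 0.0008]
ee_rot: [0.036, 0.999, 0.0, 0.0]
contact_force: [0.6, 0.9, 0.2]
finger_gap: -0.0001
finger_force: 0.2
```

arm_command(motion=[[[-0.001,0,0],[0,0,0]],[[0,0,0],[0,0,0]]])

```text
time_s: 12.55
ee_pos: [0.4488, -0.1, 0.0008]
ee_rot: [0.036, 0.999, -0.0, 0.0]
contact_force: [-0.9, -0.0, 0.3]
finger_gap: -0.0001
finger_force: 0.2
```

arm_command(motion=[[[-0.001,0,0],[0,0,0]],[[0,0,0],[0,0,0]]])

```text
time_s: 12.75
ee_pos: [0.449, -0.1002, 0.0006]
ee_rot: [0.036, 0.999, -0.0, -0.001]
contact_force: [-3.3, -0.2, 2.5]
finger_gap: 0.0004
finger_force: 1.5
```

arm_command(motion=[[[-0.001,0,0],[0,0,0]],[[0,0,0],[0,0,0]]])

```text
time_s: 12.95
ee_pos: [0.449, -0.1002, 0.0004]
ee_rot: [0.036, 0.999, -0.0, -0.002]
contact_force: [-5.1, 0.7, 4.0]
finger_gap: 0.0004
finger_force: 2.8
```

```bash
python3 - <<'E'
from h import *
from workcell import ctrl
s=st(ctrl);R,t=pickle.load(open("fix.pkl","rb"))
c=wrist(ctrl);pickle.dump(c,open("w6.pkl","wb"))
g=c["image"].astype(int).min(2)
for x in(242,246,250,560,566,570):
    col=g[:,x//2+60]; print(x,[(2*(r-100),int(col[r])) for r in range(258,276,2)])
P=lambda p,z: R.T@(onz(c,np.array(p)/2+[60,100],z)[:2]-t)*1e3
for p in[(246,329),(566,329)]:print(P(p,.019),P(p,.01))
E
```

```text
t 12.95 fix mm [-40.04765922  -6.12777246] z 0.0003861655528008476 tool y in fix deg 89.94227117420778 tilt [-3.27659179e-03  5.85215275e-05 -9.99994630e-01] F [-5.09815916  0.30150561] 3.9843774252467883 gap 0.00036110044988249253
242 [(316, 24), (320, 120), (324, 128), (328, 152), (332, 229), (336, 13), (340, 28), (344, 34), (348, 20)]
246 [(316, 14), (320, 115), (324, 124), (328, 154), (332, 234), (336, 13), (340, 34), (344, 26), (348, 27)]
250 [(316, 20), (320, 120), (324, 123), (328, 157), (332, 123), (336, 26), (340, 26), (344, 26), (348, 27)]
560 [(316, 106), (320, 117), (324, 131), (328, 182), (332, 196), (336, 203), (340, 202), (344, 1), (348, 26)]
566 [(316, 106), (320, 114), (324, 131), (328, 182), (332, 245), (336, 255), (340, 255), (344, 255), (348, 7)]
570 [(316, 141), (320, 121), (324, 131), (328, 185), (332, 244), (336, 251), (340, 250), (344, 255), (348, 54)]
[-29.72533989 -48.66762875] [-24.19199057 -51.46285123]
[-29.62494668  40.75831112] [-24.08484901  43.9742248 ]
```

The drive's front edge is at x -29.7 at both ends (expected -30), stalled with 5 N, so it is home and flush. I back off, lift and move to the lever's near side.

arm_command(motion=[[[0.004,0,0],[0,0,0]],[[0.008,0,0],[0,0,0]],[[0.008,0,0],[0,0,0]],[[0,0,-0.02],[0,0,0]],[[0,0,-0.02],[0,0,0]],[[0,0,-0.02],[0,0,0]],[[-0.002,-0.0218,0],[0,0,0]],[[-0.002,-0.0218,0],[0,0,0]],[[-0.002,-0.0218,0],[0,0,0]],[[-0.002,-0.0218,0],[0,0,0]],[[-0.002,-0.0218,0],[0,0,0]],[[-0.002,-0.0218,0],[0,0,0]],[[-0.002,-0.0218,0],[0,0,0]],[[-0.002,-0.0218,0],[0,0,0]],[[0,0,0],[0,0,-0.07]],[[0,0,0],[0,0,0]]])

```text
time_s: 14.6
ee_pos: [0.4339, -0.2741, 0.0607]
ee_rot: [0.001, 1.0, 0.0, 0.0]
contact_force: [-1.1, -0.2, 0.0]
finger_gap: -0.0
finger_force: 0.0
```

```bash
python3 - <<'E'
from h import *
from workcell import ctrl
s=st(ctrl)
c=ctrl.read_camera("top");pickle.dump(c,open("t7.pkl","wb"))
cv2.imwrite("pics/t7.png",cv2.resize(c["image"][180:265,205:345,::-1],None,fx=5.5,fy=5.5,interpolation=cv2.INTER_CUBIC))
E
```

```text
t 14.6 fix mm [ -42.85535951 -180.67879672] z 0.06069797742474636 tool y in fix deg 93.95528196106534 tilt [ 2.39178724e-04  3.39277238e-05 -9.99999971e-01] F [-1.08678929 -0.25894478] 0.041588408799924426 gap -1.354764817159205e-05
```

View pics/t7.png

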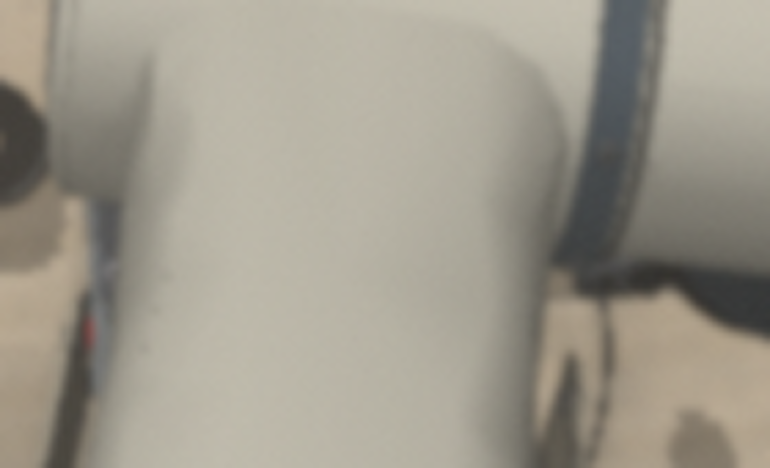

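The arm still hides the drive from the top camera; it was measured home beforehand. My picture budget is spent, so I work by numbers from here. Next I descend beside the handle and approach.

arm_command(motion=[[[0,0,0.0135],[0,0,0]],[[0,0,0.0135],[0,0,0]],[[0,0,0.0135],[0,0,0]],[[0,0,0.0132],[0,0,0]],[[-0.004,0,0],[0,0,0]],[[-0.004,0,0],[0,0,0]],[[-0.003,0,0],[0,0,0]],[[-0.002,0,0],[0,0,0]],[[0,0,0],[0,0,0]]])

```text
time_s: 15.55
ee_pos: [0.4479, -0.2739, 0.0076]
ee_rot: [0.001, 1.0, -0.0, 0.001]
contact_force: [0.2, -0.9, -0.1]
finger_gap: -0.0002
finger_force: 0.0
```

arm_command(motion=[[[-0.002,0,0],[0,0,0]],[[-0.002,0,0],[0,0,0]],[[0,0,0],[0,0,0]]])

```text
time_s: 15.85
ee_pos: [0.4505, -0.2739, 0.007]
ee_rot: [0.001, 1.0, 0.0, -0.001]
contact_force: [-3.2, -1.0, 2.6]
finger_gap: 0.0001
finger_force: 1.7
```

```bash
python3 - <<'E'
from h import *
from workcell import ctrl
st(ctrl)
E
```

```text
t 15.85 fix mm [ -26.29254901 -179.25873218] z 0.0070170610451937565 tool y in fix deg 93.97487972297289 tilt [-1.66750390e-03  1.33144262e-04 -9.99998601e-01] F [-3.1360964  -1.23357852] 2.6459817253120335 gap 5.540980923282783e-05
```

Contact with the handle at 3 N. I swing it round with the tool turning along.

arm_command(motion=[[[-0.0042,-0.0008,0],[0,0,-0.05]],[[-0.0042,-0.0008,0],[0,0,-0.05]],[[-0.0042,-0.0008,0],[0,0,-0.05]],[[-0.0042,-0.0008,0],[0,0,-0.05]],[[-0.0042,-0.0008,0],[0,0,-0.05]],[[-0.0042,-0.0008,0],[0,0,-0.05]],[[-0.0042,-0.0008,0],[0,0,-0.05]],[[-0.0042,-0.0008,0],[0,0,-0.05]],[[0,0,0],[0,0,0]]])

```text
time_s: 16.75
ee_pos: [0.485, -0.2744, 0.0069]
ee_rot: [-0.198, 0.98, 0.0, -0.0]
contact_force: [-1.9, -0.1, 1.9]
finger_gap: -0.0002
finger_force: 1.1
```

```bash
cat >> h.py <<'E'
def lev(ctrl):
    s=st(ctrl);R,t=pickle.load(open("fix.pkl","rb"))
    M=Rn.from_quat(s["ee_rot"]).as_matrix()
    p=R.T@(s["ee_pos"][:2]-t)*1e3-[-15,-95.5]
    y=R.T@M[:2,1]; th=np.arctan2(-y[0],y[1])
    u=np.array([np.sin(th),-np.cos(th)]);n=np.array([np.cos(th),np.sin(th)])
    print("tool th",th,"r",p@u,"d",p@n,"lever est",th+np.arctan2(p@n+18,p@u),"Fn",n@(R.T@s["contact_force"][:2]))
E
python3 - <<'E'
from h import *
from workcell import ctrl
lev(ctrl)
E
```

```text
t 16.75 fix mm [   8.22977653 -177.35625546] z 0.006922777469432317 tool y in fix deg 116.91949497885129 tilt [-6.62701487e-04  2.00051507e-05 -9.99999780e-01] F [-1.84479361 -0.19606414] 1.9120446923502241 gap -0.0001693014849438979
tool th 0.4698338203550362 r 83.50360641098655 d -16.34676700009371 lever est 0.4896295766513476 Fn -1.7336640079560912
```

arm_command(motion=[[[-0.0042,-0.0008,0],[0,0,-0.05]],[[-0.0042,-0.0008,0],[0,0,-0.05]],[[-0.0042,-0.0008,0],[0,0,-0.05]],[[-0.0042,-0.0008,0],[0,0,-0.05]],[[-0.0042,-0.0008,0],[0,0,-0.05]],[[-0.0042,-0.0008,0],[0,0,-0.05]],[[-0.0042,-0.0008,0],[0,0,-0.05]],[[-0.0042,-0.0008,0],[0,0,-0.05]],[[-0.0042,-0.0008,0],[0,0,-0.05]],[[-0.0042,-0.0008,0],[0,0,-0.05]],[[-0.0042,-0.0008,0],[0,0,-0.05]],[[-0.0042,-0.0008,0],[0,0,-0.05]],[[-0.0042,-0.0008,0],[0,0,-0.05]],[[-0.0042,-0.0008,0],[0,0,-0.05]],[[-0.0042,-0.0008,0],[0,0,-0.05]],[[-0.0042,-0.0008,0],[0,0,-0.05]],[[0,0,0],[0,0,0]]])

```text
time_s: 18.45
ee_pos: [0.5406, -0.2376, 0.007]
ee_rot: [-0.564, 0.826, -0.0, -0.0]
contact_force: [-1.9, -1.0, 0.4]
finger_gap: 0.0001
finger_force: 0.9
```

```bash
python3 - <<'E'
from h import *
from workcell import ctrl
lev(ctrl)
E
```

```text
t 18.45 fix mm [  61.08897433 -136.70011749] z 0.00698592354009047 tool y in fix deg 162.70613907232718 tilt [-1.89357687e-04 -2.61733104e-04 -9.99999948e-01] F [-1.77730314 -1.16115948] 0.39785690734140705 gap 0.00011115770466649492
tool th 1.2689615132250047 r 84.89685887222718 d -16.71840449259362 lever est 1.2840562786255463 Fn -1.6370100241521905
```

arm_command(motion=[[[-0.0042,-0.0008,0],[0,0,-0.05]],[[-0.0042,-0.0008,0],[0,0,-0.05]],[[-0.0042,-0.0008,0],[0,0,-0.05]],[[-0.0042,-0.0008,0],[0,0,-0.05]],[[-0.0042,-0.0008,0],[0,0,-0.05]],[[-0.0042,-0.0008,0],[0,0,-0.05]],[[0,0,0],[0,0,0]]])

```text
time_s: 19.15
ee_pos: [0.5513, -0.2152, 0.007]
ee_rot: [-0.681, 0.732, -0.0, -0.001]
contact_force: [-1.6, -3.9, -0.2]
finger_gap: 0.0001
finger_force: 2.4
```

```bash
python3 - <<'E'
from h import *
from workcell import ctrl
lev(ctrl)
E
```

```text
t 19.15 fix mm [  70.16563303 -113.62799088] z 0.007033250914913202 tool y in fix deg 179.8821557274994 tilt [-2.71058171e-04 -1.35006458e-03 -9.99999052e-01] F [-1.2768586  -4.02142758] -0.18759572018364143 gap 5.545656818437303e-05
tool th 1.5687395562351438 r 85.20273798015013 d -17.952786497942082 lever est 1.5692936874560963 Fn -4.024045273009317
```

arm_command(motion=[[[-0.0015,0,0],[0,0,0]],[[-0.0015,0,0],[0,0,0]],[[0,0,0],[0,0,0]]])

```text
time_s: 19.45
ee_pos: [0.5514, -0.2141, 0.0071]
ee_rot: [-0.68, 0.733, -0.001, -0.001]
contact_force: [-0.9, -10.9, -2.8]
finger_gap: -0.0002
finger_force: 5.9
```

```bash
python3 - <<'E'
from h import *
from workcell import ctrl
lev(ctrl)
E
```

```text
t 19.45 fix mm [  70.18519333 -112.50725803] z 0.007142553711963543 tool y in fix deg 179.79967619917656 tilt [-3.89621300e-04 -3.69600589e-03 -9.99993094e-01] F [ -0.16370584 -10.94790186] -2.776219973974528 gap -0.00022719192692766525
tool th 1.567300016900418 r 85.24413519565749 d -16.70932085340774 lever est 1.5824398330085814 Fn -10.948407309732286
```

arm_command(motion=[[[-0.0015,0,0],[0,0,0]],[[-0.0015,0,0],[0,0,0]],[[0,0,0],[0,0,0]]])

```text
time_s: 19.75
ee_pos: [0.5515, -0.2138, 0.0073]
ee_rot: [-0.681, 0.733, -0.002, -0.003]
contact_force: [-1.9, -22.2, -5.7]
finger_gap: 0.0001
finger_force: 11.1
```

arm_command(motion=[[[-0.0015,0,0],[0,0,0]],[[-0.0015,0,0],[0,0,0]],[[0,0,0],[0,0,0]]])

```text
time_s: 20.05
ee_pos: [0.5515, -0.2134, 0.0074]
ee_rot: [-0.681, 0.733, -0.003, -0.004]
contact_force: [-0.9, -32.6, -8.4]
finger_gap: 0.0001
finger_force: 16.2
```

```bash
python3 - <<'E'
from h import *
from workcell import ctrl
lev(ctrl)
E
```

```text
t 20.05 fix mm [  70.16244272 -111.79937577] z 0.00741777984147628 tool y in fix deg 179.82880206952956 tilt [-0.00149971 -0.01083571 -0.99994017] F [  1.41473085 -32.5438892 ] -8.396766585813848 gap 9.567554292563448e-05
tool th 1.567808359235587 r 85.21076449575287 d -16.044840775553244 lever est 1.590749313141044 Fn -32.539516758526084
```

Stalled at the stop with 32 N, well above the 11 N of clamping. I retreat, lift and clear the view.

arm_command(motion=[[[0.005,0,0],[0,0,0]],[[0.005,0,0],[0,0,0]],[[0.01,0,0],[0,0,0]],[[0.01,0,0],[0,0,0]],[[0,0,-0.025],[0,0,0]],[[0,0,-0.03],[0,0,0]],[[0,0,-0.03],[0,0,0]],[[0,0,-0.03],[0,0,0]],[[0,0,-0.03],[0,0,0]],[[0,0,-0.03],[0,0,0]],[[0.02,0.028,0],[0,0,0]],[[0.02,0.028,0],[0,0,0]],[[0.02,0.028,0],[0,0,0]],[[0.02,0.028,0],[0,0,0]],[[0.02,0.028,0],[0,0,0]],[[0.02,0.028,0],[0,0,0]],[[0.02,0.028,0],[0,0,0]],[[0.02,0.028,0],[0,0,0]],[[0.02,0.028,0],[0,0,0]],[[0.02,0.028,0],[0,0,0]]])

```text
time_s: 22.05
ee_pos: [0.2554, -0.4153, 0.1824]
ee_rot: [-0.681, 0.732, -0.001, 0.0]
contact_force: [-0.0, -0.4, -0.3]
finger_gap: 0.0002
finger_force: 0.0
```

```bash
python3 - <<'E'
from h import *
from workcell import ctrl
s=st(ctrl)
c=ctrl.read_camera("top");pickle.dump(c,open("t9.pkl","wb"));c0=pickle.load(open("c0.pkl","rb"))["top"]
R,t=pickle.load(open("fix.pkl","rb"))
F=lambda p,z:R.T@(onz(c,p,z)[:2]-t)*1e3
x0,y0=205,180;k=4
def big(c): return cv2.resize(c["image"][180:265,205:345],None,fx=k,fy=k,interpolation=cv2.INTER_CUBIC)
g=cv2.cvtColor(big(c),cv2.COLOR_RGB2HSV)
# drive: bright, within plate region
m=np.zeros(g.shape[:2],np.uint8)
for name,lo,hi,z in[("drive",(0,0,160),(180,50,255),.019),("handle",(0,0,0),(180,255,75),.029)]:
    m=cv2.inRange(g,np.array(lo),np.array(hi))
    # restrict to a fixture window
    yy,xx=np.mgrid[:m.shape[0],:m.shape[1]]
    w=[(-60,60,-62,60),(35,110,-125,-75)][name=="handle"]
    poly=np.array([((proj(c,np.append(R@(np.array(q)/1e3)+t,z))-[x0,y0]+.5)*k-.5) for q in[(w[0],w[2]),(w[1],w[2]),(w[1],w[3]),(w[0],w[3])]]).astype(np.int32)
    mm=np.zeros_like(m);cv2.fillPoly(mm,[poly],255);m&=mm
    cs,_=cv2.findContours(m,cv2.RETR_EXTERNAL,cv2.CHAIN_APPROX_NONE)
    for q in sorted(cs,key=cv2.contourArea)[::-1][:2]:
        b=cv2.boxPoints(cv2.minAreaRect(q));print(name,cv2.contourArea(q),[F((p+.5)/k-.5+[x0,y0],z).round(1) for p in b])
# bystanders: changes outside fixture
d=cv2.absdiff(c["image"],c0["image"]).max(2);d=cv2.morphologyEx((d>45).astype(np.uint8),cv2.MORPH_OPEN,np.ones((3,3)))
n,_,S,C=cv2.connectedComponentsWithStats(d)
for i in range(1,n): 
    if S[i,4]>15: print("chg",S[i],F(C[i],.01).round())
E
```

```text
t 22.05 fix mm [-210.86876062 -334.1025152 ] z 0.18243611132000678 tool y in fix deg 179.91858530950697 tilt [ 1.37910414e-03 -4.37656859e-04 -9.99998953e-01] F [ 0.01633851 -0.38597015] -0.3488164697494245 gap 0.00023518965581042386
drive 8541.0 [array([40.2, 50.8]), array([ 40.3, -49.4]), array([-27.7, -48.8]), array([-27.7,  49.9])]
drive 38.0 [array([60.6,  4. ]), array([ 60.4, -41.8]), array([ 59.2, -41.7]), array([59.3,  4. ])]
handle 886.5 [array([ 87.7, -92.5]), array([  87.2, -105.6]), array([  50.6, -103.3]), array([ 51.1, -90.4])]
handle 40.5 [array([ 41.2, -93.9]), array([  40.8, -100.6]), array([  38.3, -100.4]), array([ 38.7, -93.7])]
chg [283 178   8  17 111] [ 74. -99.]
chg [  409   181   103   203 16610] [-219. -516.]
chg [227 201  42  27 315] [27.  3.]
chg [269 212   4  13  45] [ -3. -53.]
chg [311 213  21   8 137] [  -6. -178.]
chg [235 216  24   4  94] [2. 5.]
chg [298 216  11   6  55] [  -9. -134.]
chg [388 223  19  45 528] [ -89. -360.]
chg [231 227  42  14 341] [-41.  -6.]
chg [319 226  12   5  51] [ -36. -185.]
chg [302 228   7   5  30] [ -38. -136.]
chg [396 293  12  21 154] [-231. -353.]
chg [186 380  10   4  30] [-370.  154.]
```

The drive now spans x -28 to 40 and y ±50, squared in the fixture. The lever is closed, within its normal ease-back, and outside the fixture and lever only the arm and its shadow differ. I hand in.

```bash
python3 -c "
from workcell import ctrl
print(ctrl.finish_job())"
```

```text
the job is handed in; nothing more can be done
None
```

The drive is flush against the rear fence and clamped with the cam lever pushed to its stop; no bystander shows as moved in the before/after top view, and the job was handed in at about 22 s on the robot's clock (verdict not shown).

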